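Hang a ballasted vial carrier level on a retort stand

ROBOT

A 6-joint arm with a two-finger parallel gripper is mounted at the origin on a cart in front of the work surface, level with it; the furniture and walls round the work are solid. World frame = base frame: x ahead of the robot, y to its left, z up, the work surface at z = 0. Lengths are in mm, angles in rad, forces in N, time in s.
With the tool pointing down it reaches from about 200 to 875 mm from the base axis. Payload 3.4 kg.
Tool frame: the origin (TCP) lies between the finger pads; the fingertips stand ctrl.finger_overhang ahead of it and the grasp point (between the pads) lies 8 mm behind it (ctrl.finger_overhang is the distance from the TCP to the fingertips, in mm); z points along the fingers, y is the line along which they close (so a half turn about z gives the same grasp; the last joint's range is limited). The gripper opens to 94 mm and grips with 3 to 60 N. Pads are 16 mm wide; open, the fingers measure 119 mm over their backs; the gripper's body (75 mm by 177 mm) begins 78 mm behind the grasp point.
Start: joints at [-1.465, 0.276, 1.505, -0, 1.361, -0.121], TCP at [129.291, -560.311, 216.493] pointing down, gripper open.
Joint ranges: [-2.89, 2.89], [-0.75, 2.08], [0.22, 2.7], [-1.18, 4.32], [0.11, 2.71], [-2.7, 2.7]. Speed limits (rad/s): [2.57, 2.57, 3.14, 3.14, 3.14, 3.14].

INTERFACE

Orientations are given as a rotation vector (axis times angle).
In Python, from station import read_state, eyes, ctrl gives the robot as it stands.
- The arm moves only by the shell command python3 -m pendant 'ROWS' [FORCE]. ROWS is JSON, a list that holds one entry, the list of rows, each a list of 5 numbers: the closure, from 0 (fully open) to 1 (shut), then the shift along the tool's x, y, z in cm, then the turn about the tool's z in rad. A call has 1 to 10 rows; each row shifts and turns the commanded pose from where the row before left it, along the tool's axes as they then stand; what a row does not reach is not made up. A row lasts 1/10 s, in which the tool goes at most 50 mm and 8.59 degrees, less where a joint would pass 70% of its speed; a pose out of reach is approached as far as the arm can. A call is refused whole if a number of a shift passes 5 or a number of a turn 0.15, either way. A call with a gripper value outside its range is refused whole. The fingers move at their own pace and stop on an object; FORCE is the grip in N (left out, the last holds). Time passes only in rows, so rows that do not move let the fingers close. It gives the time, the measured TCP pose, the force, the opening and the grip force at its end, in the units of the state.
- read_state(): the state, without advancing time (a new reading comes with each control period).
- eyes.get_image(name): name is "side" or "top" or "wrist"; returns the picture (420x560x3 uint8, red, green, blue); there is no depth.
- eyes.camera_params(name): a dict with "mtx" (3x3 intrinsics, pixels), "rvec" (rotation vector, rad) and "tvec" (3), from world to camera coordinates, as OpenCV has them. Camera axes: x right, y down, z forward; pixel columns grow to the right and rows downward; lengths in mm; the calibration is good to about 2 mm. A picture is of the moment at which its call begins: read the wrist's pose just before it. camera_params takes no time and is no camera call; for the wrist camera it gives the pose at the moment of the call.
- ctrl.sign_off(): hands the job in; it is judged then, once.
The state is a dict: "time_s": time; "joints": joint angles; "qvel": joint speeds; "effort": joint torques, N m; "tool_pos": TCP position; "orientation": TCP orientation; "force": force on the tool from outside, world axes, zero at the start; "ft_torque": the same for the moment, N m; "width": finger opening in mm; "gripper_force": force on a finger pad.
Only numpy, scipy, OpenCV 4.12 (cv2) and the standard library are available. Lean on these libraries where they do the work, as an engineer would, in place of code of your own. Each camera call takes 0.05 s, during which the arm holds its last target. There are 200 camera calls.

TASK

Pick up the loaded vial carrier by its black grip and hang it on the headed pin of the retort stand, by the one of its five keyholes that lets it hang level with the steel ballast where it now stands. The hanger was set by hand, so feel the pin's head into the round opening with light force, go on gently until the sheet meets the collar, then lower it until the slot rests on the neck behind the head, and let go. Keep the carrier upright with its load in the sockets, never force the stand, and leave the other things where they are.

Things in the scene. Friction and masses are not known exactly. Their poses are not given: they have to be found in the camera images.
- carrier_grip (a point): Middle of the black grip on the top edge of the vial carrier, 122 mm above the carrier's underside. Axes as the carrier's. The grip is 10 mm thick (x), 104 mm long (y) and 19 mm high (112 to 131 mm above the underside).
- carrier: Vial carrier, 94 g empty, balanced about y = 0; origin under the middle of its foot. Steel sheet on edge, 4 mm thick (x), 132 mm long (y), front and back alike; black grip on top; below, a window and a white foot 40 x 120 x 14 mm (x, y, z) with three sockets at y = -42, 0, +42 mm, floors 4 mm above the underside.
- keyhole_mid (a point): Centre of the middle keyhole's round opening in the carrier, 68 mm above the underside (54 mm below the grip's middle). Five alike keyholes, at y = -40, -20, 0, +20, +40 mm: round opening 14 mm across; from it a slot 8 mm wide goes up to a flat top 23 mm above the opening's centre. Solid sheet from 14 mm below the centre to the opening.
- ballast_mid (a point): Middle of the steel ballast weight with a knob on top, diameter 24 mm, height 43 mm, 147 to 173 g; stands loose in one of the carrier's three sockets.
- vial_0_mid (a point): Middle of the capped glass vial with green content, diameter 24 mm, height 42 mm, 20 g, loose in another socket.
- vial_1_mid (a point): Middle of the capped glass vial with amber content, diameter 24 mm, height 42 mm, 20 g, loose in the third socket.
- stand: Grey retort stand, fixed; origin on the desk under the middle of its base (130 x 90 x 13 mm, x and y); rod at x = +45 mm. The hanger pin at y = 0 points along -x. It was clamped by hand: its axis is 158 to 172 mm above the desk and the front of its head at x = -52.5 to -36.5 mm; neither is measured, so look or feel for them. It is rigid and stands no more than 15 N.
- rod_top (a point): Top of the stand's rod, 10 mm diameter, 190 mm above the desk; a boss head on the rod, 24 mm high, holds the hanger pin. The pin from its tip back: head 11 mm across, 4.5 mm thick, front edge hardly bevelled; neck 5 mm across, 8 mm long; black collar 16 mm across, 6 mm thick, its front 12.5 mm behind the head's front; then the arm, 8 mm across.
- sample_bottle: Amber bottle with a white cap, 42 mm wide, 86 mm high; origin under its middle. Bystander.
- beaker_50: Small glass beaker, 50 mm wide, 59 mm high; origin under its middle. Bystander.
- electrode_cap: Green electrode storage bottle, 34 mm wide, 36 mm high; origin under its middle. Bystander.
- weight_box: Wooden lidded box 69 x 130 x 43 mm; origin under its middle. Bystander.
There are look-alikes about, which are no part of the job. There is more than one size of the stand; the one meant has the size given above.

How it is judged (in metres and radians):
On the way:
1. the carrier is lifted clear of the desk (height (world z) of carrier_grip above 0.15 m), for 0.2 s.
At the end, for the whole second after the job is handed in: The carrier hangs freely at rest on the stand's pin, slot down on the neck behind the head (not merely resting in the round opening), level within 4.5 degrees, released, with the ballast and both vials still standing in their sockets (height (world z) of carrier_grip between 0.185 and 0.2075 m and x of carrier_grip in the frame of stand between -0.05 and -0.022 m and y of carrier_grip in the frame of stand between -0.03 and 0.03 m and angle between carrier_grip's own z axis and vertical below 0.08 rad and angle between the x axis of carrier_grip and the x axis of stand, either way round below 0.4 rad and contact force between carrier and stand above 1.5 N and linear speed of carrier below 0.02 m/s and angular speed of carrier below 0.25 rad/s and z of ballast_mid in the frame of carrier_grip between -0.102 and -0.092 m and z of vial_0_mid in the frame of carrier_grip between -0.102 and -0.092 m and z of vial_1_mid in the frame of carrier_grip between -0.102 and -0.092 m); the robot touches nothing.
It fails at once if more than 15 N between the carrier and the stand (contact force between carrier and stand above 15 N).
It fails at once if the robot presses on the stand with more than 15 N (contact force between any of the fingers, the arm and stand above 15 N).
It fails at once if the carrier tips by more than 30 degrees (angle between carrier_grip's own z axis and vertical above 0.52 rad).
It fails at once if a bystander is shifted by more than 20 mm or knocked over (distance of any of sample_bottle, beaker_50, electrode_cap, weight_box from where it was at the start of the episode above 0.02 m or angle between any of sample_bottle, beaker_50, electrode_cap's own z axis and vertical above 0.4 rad).
It also fails if it takes over 64 s, if anything falls off the work surface, if the arm or the gripper's body presses on something with over 40 N, if the wrist force passes 120 N, or if a joint passes its speed limit or range.

## Working session

There is one attempt and no reset: what is moved stays moved. The work goes in short steps, Python scripts to look and compute and a shell command to move; the robot and the scene stay as the last step left them, time stands still between calls to the robot, and variables do not carry over. Pictures are saved under pics/ and viewed, at most 10 in all, crops included, and the job is handed in when it is done.

```bash
ls; mkdir -p pics; python3 - <<'E'
from station import read_state, eyes, ctrl
import cv2
for n in ("side","top"):
    cv2.imwrite(f"pics/{n}0.png",cv2.cvtColor(eyes.get_image(n),cv2.COLOR_RGB2BGR))
    p=eyes.camera_params(n);print(n,p)
print(read_state(),ctrl.finger_overhang)
E
```

```text
pics
side {'mtx': array([[433.86939828,   0.        , 287.12115319],
       [  0.        , 433.86939828, 206.97963907],
       [  0.        ,   0.        ,   1.        ]]), 'rvec': array([ 0.71516891, -2.39343677,  1.34863799]), 'tvec': array([471.35508463, 319.55643889, 973.98105359])}
top {'mtx': array([[383.57819038,   0.        , 269.34352105],
       [  0.        , 383.57819038, 211.54508273],
       [  0.        ,   0.        ,   1.        ]]), 'rvec': array([ 2.16731561, -2.22961711,  0.06338585]), 'tvec': array([ -79.51310733,  634.03624516, 1199.97867755])}
{'time_s': 0.1, 'joints': array([-1.46496402e+00,  2.76503780e-01,  1.50595222e+00, -5.04476500e-06,
        1.36070441e+00, -1.20980313e-01]), 'qvel': array([-0.0019193 , -0.00150744, -0.00167975,  0.00047166,  0.0003112 ,
       -0.00121136]), 'effort': array([ 1.58834402e-03, -4.05455232e+01, -2.37780583e+01,  7.02493242e-02,
        2.99186481e-02, -4.30335353e-05]), 'tool_pos': array([ 129.25584681, -559.80128389,  215.72882424]), 'orientation': array([-3.11985442e+00, -3.55337484e-01, -1.08978890e-05]), 'force': array([-0.01451366, -0.26481768,  0.51264168]), 'ft_torque': array([ 0.02016061,  0.04817786, -0.00379216]), 'gripper_force': 0.0, 'width': 94.03161104393232} 11.0
```

View pics/side0.png

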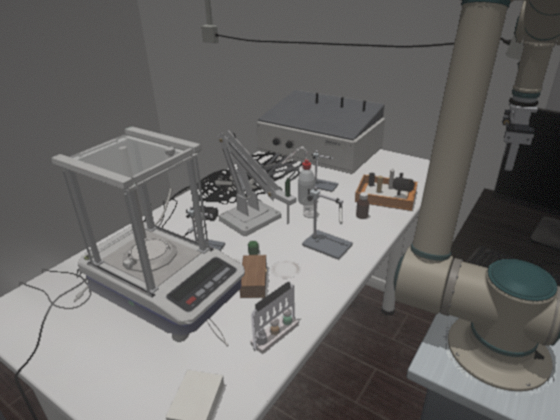

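View pics/top0.png

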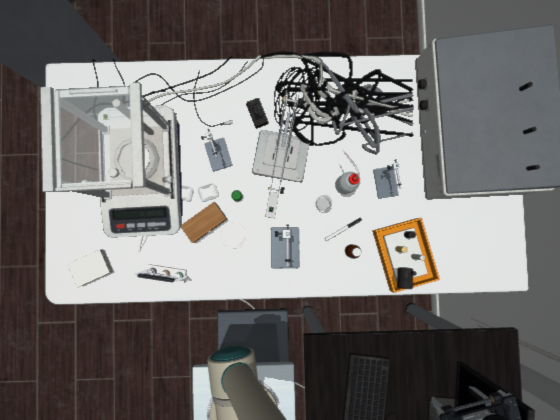

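The side view shows the carrier at (275,318) and stands at (327,240) and (322,185). The top view shows the carrier at (163,273) and three stands at (285,247), (217,151) and (388,180). I'll measure the bases to tell the stands apart, then check a close crop.

```bash
cat > h.py <<'E'
import numpy as np, cv2
from station import read_state, eyes, ctrl
def cam(n):
    p=eyes.camera_params(n); R=cv2.Rodrigues(p['rvec'])[0]; return p['mtx'],R,np.array(p['tvec']).ravel()
def ray(c,uv):
    K,R,t=c; d=R.T@np.linalg.inv(K)@np.array([uv[0],uv[1],1.]); return -R.T@t,d/np.linalg.norm(d)
def onz(c,uv,z):
    o,d=ray(c,uv); return o+d*(z-o[2])/d[2]
def proj(c,P):
    K,R,t=c; q=K@(R@np.array(P,float)+t); return q[:2]/q[2]
def get(n): return cv2.cvtColor(eyes.get_image(n),cv2.COLOR_RGB2BGR)
E
python3 - <<'E'
from h import *
top=cv2.imread("pics/top0.png");side=cv2.imread("pics/side0.png");c=cam("top")
hsv=cv2.cvtColor(top,cv2.COLOR_BGR2HSV)
for n,(u,v) in dict(A=(285,247),B=(217,151),C=(388,180)).items():
    x0,y0=u-32,v-32
    g=cv2.cvtColor(top[y0:v+32,x0:u+32],cv2.COLOR_BGR2GRAY)
    m=((g<165)&(g>60)).astype('uint8')
    m=cv2.morphologyEx(m,cv2.MORPH_OPEN,np.ones((3,3)))
    cs=max(cv2.findContours(m,0,2)[0],key=cv2.contourArea)
    box=cv2.boxPoints(cv2.minAreaRect(cs))+[x0,y0]
    P=np.array([onz(c,b,13)[:2] for b in box])
    print(n,P.mean(0).round(),[round(np.linalg.norm(P[i]-P[i-1])) for i in range(4)],box.round().tolist(), P.round().tolist())
print("carrier",onz(c,(163,273),122))
f=cv2.INTER_CUBIC
a=cv2.resize(side[275:355,235:315],(400,400),interpolation=f)
b=cv2.resize(side[175:265,290:370],(400,400),interpolation=f)
d=cv2.resize(top[215:285,130:200],(400,200),interpolation=f) if 0 else cv2.resize(top[255:290,128:198],(400,200),interpolation=f)
e=cv2.resize(top[217:277,250:320],(233,200),interpolation=f)
im=np.zeros((600,800,3),'uint8');im[:400,:400]=a;im[:400,400:]=b;im[400:,:400]=d;im[400:,400:633]=e
cv2.imwrite("pics/m1.png",im)
E
```

```text
A [ 517. -144.] [129, 89, 129, 88] [[271.0, 227.0], [299.0, 227.0], [299.0, 268.0], [271.0, 268.0]] [[582.0, -101.0], [580.0, -190.0], [451.0, -186.0], [453.0, -98.0]]
B [821.  62.] [98, 67, 98, 67] [[203.0, 143.0], [223.0, 136.0], [232.0, 165.0], [212.0, 172.0]] [[859.0, 108.0], [877.0, 43.0], [783.0, 17.0], [765.0, 81.0]]
C [ 716. -477.] [96, 80, 96, 80] [[372.0, 169.0], [397.0, 165.0], [402.0, 195.0], [377.0, 199.0]] [[758.0, -431.0], [770.0, -510.0], [674.0, -523.0], [662.0, -444.0]]
carrier [458.34292462 213.18734027 122.        ]
```

View pics/m1.png

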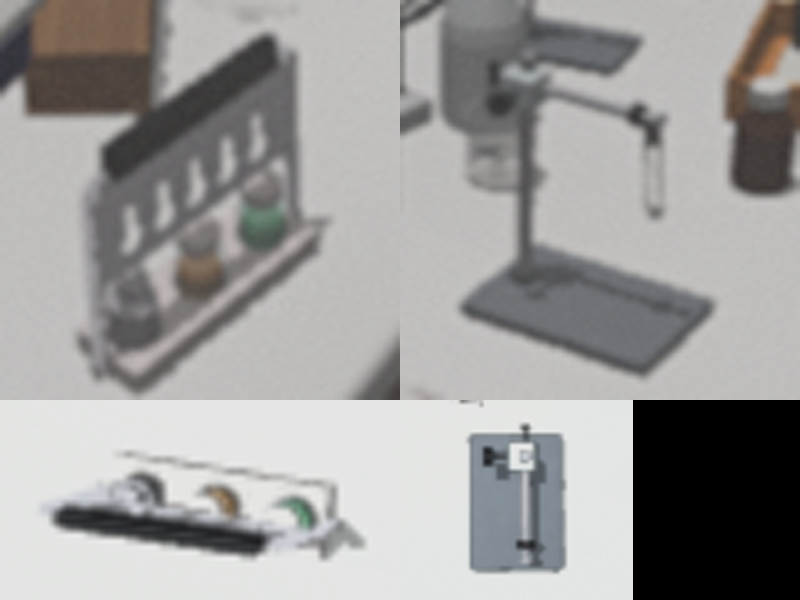

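Five keyholes. From +y to -y the load is ballast, amber, green. The CoM is about (160·42−20·42)/294 = +20 mm toward the ballast, so I need the keyhole 20 mm toward the ballast. Candidates for the stand are A (285,247) at 129x89, B (217,151) at 98x67 and C (388,180) at 96x80, so it is A. There is only one carrier, at (163,273).

```bash
python3 - <<'E'
from h import *
top=cv2.imread("pics/top0.png");c=cam("top");s=cam("side")
g=cv2.cvtColor(top[258:288,130:195],cv2.COLOR_BGR2GRAY)
m=(g<60).astype('uint8');cs=max(cv2.findContours(m,0,2)[0],key=cv2.contourArea)
r=cv2.minAreaRect(cs);b=cv2.boxPoints(r)+[130,258]
P=np.array([onz(c,q,131)[:2] for q in b]);print("grip",P.round().tolist(),P.mean(0).round(),[round(np.linalg.norm(P[i]-P[i-1])) for i in range(4)])
# pin head: rays top/side
o1,d1=ray(c,(287.2,265));o2,d2=ray(s,(341.5,202))
A=np.stack([d1,-d2],1);k=np.linalg.lstsq(A,o2-o1,rcond=None)[0]
print("head",(o1+d1*k[0]).round(),(o2+d2*k[1]).round())
A0=np.array([r for r in [ray(c,(287,233))]][0]);print("rod top", onz(c,(287.5,233.5),190).round())
print("side rodtop at 190",proj(s,(562,-147,190)))
E
python3 -m pendant '[[[0,0,0,-4,-0.15],[0,0,0,-4,-0.15],[0,0,0,-4,-0.15],[0,0,3,-4,-0.15],[0,1,4,0,-0.15],[0,1,4,0,-0.15],[0,2,4,0,-0.15],[0,2,4,0,-0.15],[0,2,4,0,-0.15],[0,0,0,0,0]]]' 40
```

```text
grip [[453.0, 280.0], [460.0, 279.0], [443.0, 182.0], [435.0, 183.0]] [448. 231.] [98, 8, 98, 8]
head [ 475. -141.  166.] [ 475. -141.  166.]
rod top [ 562. -144.  190.]
side rodtop at 190 [315.91240636 185.83411525]
time_s: 1.1
tool_pos: [359.8, -592.7, 374.9]
orientation: [-2.204, -2.237, -0.006]
force: [-0.3, -0.6, -0.4]
width: 93.7
gripper_force: 0.0
```

```bash
python3 -m pendant '[[[0,4.5,0.4,0,0],[0,4.5,0.4,0,0],[0,4.5,0.4,0,0],[0,4.5,0.4,0,0],[0,4.5,0.4,0,0],[0,4.5,0.4,0,0],[0,4.5,0.4,0,0],[0,4.5,0.4,0,0],[0,4.5,0.4,0,0],[0,4.5,0.4,0,0]]]'
python3 -m pendant '[[[0,4.5,0.6,0,0],[0,4.5,0.6,0,0],[0,4.5,0.6,0,0],[0,4.5,0.6,0,0],[0,4.5,0.6,0,0],[0,4.5,0.6,0,0],[0,4.5,0.6,0,0],[0,4,0.6,0,0.1],[0,3,0.4,0,0.08],[0,0,0,0,0]]]'
python3 - <<'E'
from h import *
print(read_state()['tool_pos']); c=cam("wrist"); im=get("wrist"); cv2.imwrite("pics/w1.png",im)
print(proj(c,(448,231,131)),c[0],(-c[1].T@c[2]).round())
E
```

```text
time_s: 2.1
tool_pos: [390.7, -143.4, 376.3]
orientation: [2.217, 2.225, -0.0]
force: [1.2, 0.8, 0.2]
width: 94.3
gripper_force: 0.0
time_s: 3.1
tool_pos: [444.6, 242.5, 375.3]
orientation: [-2.403, -2.022, 0.001]
force: [-0.1, -0.9, 0.4]
width: 94.0
gripper_force: 0.0
[444.60100104 242.47930977 375.28418124]
[280.15628619 187.25437535] [[331.28638169   0.         276.53107814]
 [  0.         331.28638169 204.70998726]
 [  0.           0.           1.        ]] [458. 312. 544.]
```

View pics/w1.png

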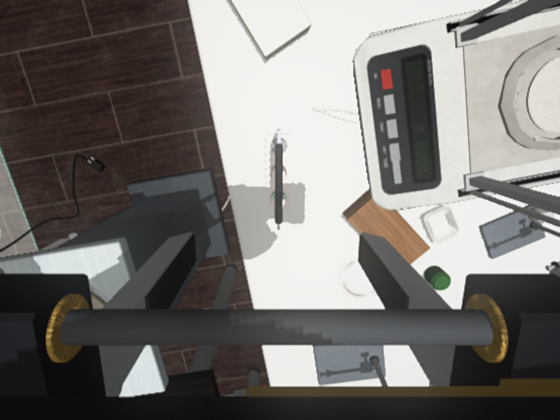

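The wrist view shows the black grip from (280,140) to (278,225). It is nearly vertical in the image, so it lies along the tool x axis.

```bash
python3 - <<'E'
from h import *
c=cam("wrist");im=cv2.imread("pics/w1.png")
g=cv2.cvtColor(im[120:240,262:295],cv2.COLOR_BGR2GRAY)
m=(g<70).astype('uint8');cs=max(cv2.findContours(m,0,2)[0],key=cv2.contourArea)
b=cv2.boxPoints(cv2.minAreaRect(cs))+[262,120]
P=np.array([onz(c,q,131) for q in b]);C=P.mean(0)
L=[np.linalg.norm(P[i]-P[i-1]) for i in range(4)];print(P.round(1).tolist(),C,L)
e=P[1]-P[0] if L[1]>L[0] else P[2]-P[1]
e/=np.linalg.norm(e); e*=np.sign(e[1])
s=read_state();R=cv2.Rodrigues(s['orientation'])[0]
T=C+20*e;T[2]=124-8
print("axis",e,"toolx",R[:,0],"delta cm tool",R.T@(T-s['tool_pos'])/10, "turn",np.arctan2(*( (R.T@e)[[1,0]])))
E
```

```text
[[434.0, 201.1, 131.0], [437.4, 201.3, 131.0], [438.3, 183.4, 131.0], [434.8, 183.1, 131.0]] [436.121101  192.2152251 131.       ] [np.float64(17.981601307787322), np.float64(3.4917343937993714), np.float64(17.972258765767123), np.float64(3.5270830897128773)]
axis [-0.04732885  0.99887936 -0.        ] toolx [ 0.170859    0.98529418 -0.00160443] delta cm tool [-2.9048471  -0.36530965 25.95762889] turn -0.21905032309190314
```

```bash
python3 - <<'E'
from h import *
c=cam("wrist");im=cv2.imread("pics/w1.png")
g=cv2.cvtColor(im[120:240,262:295],cv2.COLOR_BGR2GRAY)
for th in (80,95):
    m=(g<th).astype('uint8');m=cv2.morphologyEx(m,cv2.MORPH_CLOSE,np.ones((7,1)));cs=max(cv2.findContours(m,0,2)[0],key=cv2.contourArea)
    b=cv2.boxPoints(cv2.minAreaRect(cs))+[262,120]
    P=np.array([onz(c,q,131) for q in b]);C=P.mean(0)
    L=[np.linalg.norm(P[i]-P[i-1]) for i in range(4)];print(b.round().tolist(),P.round(1).tolist(),C,L)
    e=P[1]-P[0] if L[1]>L[0] else P[2]-P[1]
    e/=np.linalg.norm(e); e*=np.sign(e[1])
    s=read_state();R=cv2.Rodrigues(s['orientation'])[0]
    T=C+20*e;T[2]=124-8
    print("axis",e,"toolx",R[:,0],"delta cm tool",R.T@(T-s['tool_pos'])/10, "turn",np.arctan2(*( (R.T@e)[[1,0]])))
E
```

```text
[[275.0, 158.0], [281.0, 158.0], [281.0, 222.0], [275.0, 222.0]] [[447.4, 266.1, 131.0], [454.8, 264.8, 131.0], [440.9, 182.9, 131.0], [433.2, 184.2, 131.0]] [444.06675337 224.52978272 131.        ] [np.float64(83.11862495457122), np.float64(7.452645561901572), np.float64(83.11603331908344), np.float64(7.822977889262625)]
axis [ 0.16754409  0.98586458 -0.        ] toolx [ 0.170859    0.98529418 -0.00160443] delta cm tool [ 0.46262527  0.29331402 25.95133884] turn -0.0033657925710339856
[[275.0, 145.0], [282.0, 145.0], [282.0, 223.0], [275.0, 223.0]] [[450.2, 281.8, 131.0], [458.7, 280.3, 131.0], [441.9, 181.3, 131.0], [432.9, 182.9, 131.0]] [445.92748714 231.59928807 131.        ] [np.float64(100.4139636550855), np.float64(8.611895461989413), np.float64(100.41053889236375), np.float64(9.133845828827662)]
axis [ 0.16681198  0.98598872 -0.        ] toolx [ 0.170859    0.98529418 -0.00160443] delta cm tool [ 1.19096628  0.35437552 25.95008801] turn -0.0041083505035661464
```

```bash
python3 -m pendant '[[[0,1.15,0.35,4,0],[0,0,0,5,0],[0,0,0,5,0],[0,0,0,5,0],[0,0,0,4,0],[0,0,0,2,0],[0,0,0,0.95,0],[0,0,0,0,0],[0,0,0,0,0]]]'
python3 -m pendant '[[[1,0,0,0,0],[1,0,0,0,0],[1,0,0,0,0],[1,0,0,0,0],[1,0,0,0,0],[1,0,0,0,0],[1,0,0,0,0],[1,0,0,0,0],[1,0,0,0,0],[1,0,0,0,0]]]' 45
python3 -m pendant '[[[1,0,0,0,0],[1,0,0,0,0],[1,0,0,0,0],[1,0,0,0,0]]]'
```

```text
time_s: 4.05
tool_pos: [450.7, 250.3, 118.2]
orientation: [2.406, 2.019, 0.003]
force: [-0.4, -0.5, 0.6]
width: 94.0
gripper_force: 0.0
time_s: 5.05
tool_pos: [449.7, 250.7, 116.9]
orientation: [2.406, 2.02, -0.0]
force: [-0.0, 0.5, 1.0]
width: 17.7
gripper_force: 0.0
time_s: 5.45
tool_pos: [449.5, 250.6, 116.8]
orientation: [-2.406, -2.02, 0.001]
force: [0.8, -0.9, -1.6]
width: 9.6
gripper_force: 45.0
```

```bash
python3 -m pendant '[[[1,0,0,-0.5,0],[1,0,0,-1,0],[1,0,0,-1.5,0],[1,0,0,-2,0],[1,0,0,-2.5,0],[1,0,0,-2,0],[1,0,0,-1,0],[1,0,0,0,0],[1,0,0,0,0],[1,0,0,0,0]]]'
python3 -m pendant '[[[1,-0.5,0,0,-0.03],[1,-1.5,0,0,-0.03],[1,-2.5,-0.2,0,-0.03],[1,-2.5,-0.3,0,-0.03],[1,-2.5,-0.3,0,-0.015],[1,-2.5,-0.3,0,0],[1,-2.5,-0.3,0,0],[1,-2.5,-0.3,0,0],[1,-2.5,-0.2,0,0],[1,-2.5,-0.2,0,0]]]'
python3 -m pendant '[[[1,-2.5,0,0,0],[1,-2.5,0,0,0],[1,-2.5,0,0,0],[1,-2.5,0,0,0],[1,-2,0,0,0],[1,-1.5,0,0,0],[1,-1,0,0,0],[1,-0.5,0,0,0],[1,0,0,0,0],[1,0,0,0,0]]]'
```

```text
time_s: 6.45
tool_pos: [448.9, 250.3, 220.7]
orientation: [-2.406, -2.019, 0.004]
force: [0.6, -0.2, -2.6]
width: 9.6
gripper_force: 45.0
time_s: 7.45
tool_pos: [413.6, 31.5, 221.0]
orientation: [-2.263, -2.177, 0.002]
force: [-0.3, 0.1, -3.2]
width: 9.5
gripper_force: 45.0
time_s: 8.45
tool_pos: [408.5, -116.8, 221.7]
orientation: [-2.263, -2.177, -0.0]
force: [-0.4, -0.3, -2.9]
width: 9.6
gripper_force: 45.0
```

```bash
python3 -m pendant '[[[1,-1,0,0,0],[1,-1,0.3,0,0],[1,-0.5,0.3,0,0],[1,0,0,0,0],[1,0,0,0,0]]]'
python3 - <<'E'
from h import *
s=cam("side");t=cam("top");print("side cam",-s[1].T@s[2],"top",-t[1].T@t[2])
S=get("side");T=get("top");W=get("wrist");cv2.imwrite("pics/s2.png",S);cv2.imwrite("pics/t2.png",T);cv2.imwrite("pics/w2.png",W)
f=cv2.INTER_CUBIC
im=np.zeros((600,800,3),'uint8')
im[:400,:400]=cv2.resize(S[170:250,290:370],(400,400),interpolation=f)
im[:400,400:]=cv2.resize(T[225:305,250:330],(400,400),interpolation=f)
im[400:,:266]=cv2.resize(W,(266,200));cv2.imwrite("pics/m2.png",im)
x=read_state();print(x['tool_pos'])
E
```

```text
time_s: 8.95
tool_pos: [413.7, -142.7, 221.8]
orientation: [-2.265, -2.177, -0.0]
force: [0.1, -0.1, -2.5]
width: 9.9
gripper_force: 45.0
side cam [  6.14440026 812.82038748 782.44251561] top [ 569.4881008   -88.63357565 1231.30033432]
[ 413.57008303 -142.43896697  221.90388182]
```

View pics/m2.png

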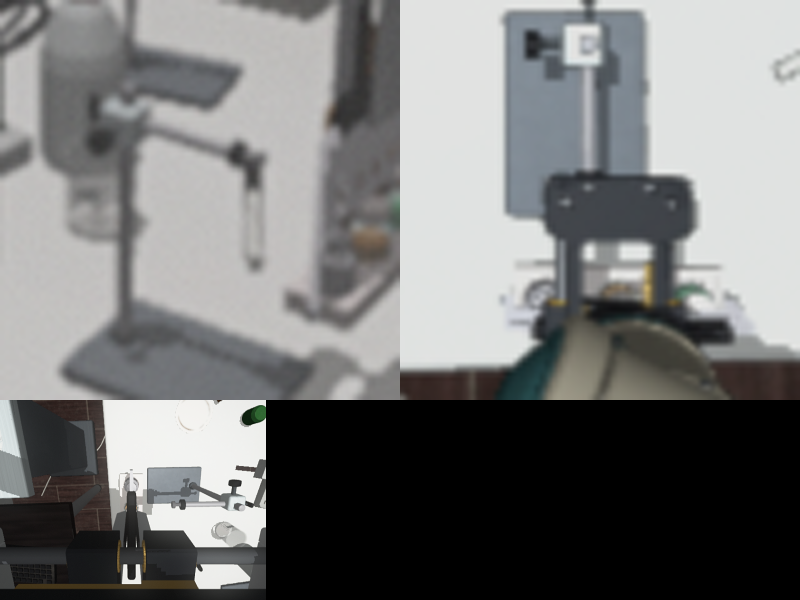

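The side crop shows the pin head at about side px (341.5,202) and the collar at (337,200). In the wrist view the pin head is near (365,221). I'll look at the pin in the wrist and side views enlarged.

```bash
python3 - <<'E'
from h import *
W=cv2.imread("pics/w2.png");S=cv2.imread("pics/s2.png");f=cv2.INTER_CUBIC
im=np.zeros((600,800,3),'uint8')
im[:300]=cv2.resize(W[195:240,340:460],(800,300),interpolation=f)
im[300:,:400]=cv2.resize(S[190:220,315:355],(400,300),interpolation=f)
im[300:,400:]=cv2.resize(W[140:240,240:373],(400,300),interpolation=f)
cv2.imwrite("pics/m3.png",im)
c=cam("wrist");print((-c[1].T@c[2]).round())
for z in (158,165,172): print(z,proj(c,(472,-142,z)),proj(cam("side"),(472,-142,z)))
E
```

```text
[418. -72. 391.]
158 [354.86328614 216.71536151] [342.37545722 204.55360686]
165 [357.1157784 219.4685328] [342.49482287 202.40856282]
172 [359.50212285 222.38530865] [342.6148945  200.25083214]
```

View pics/m3.png

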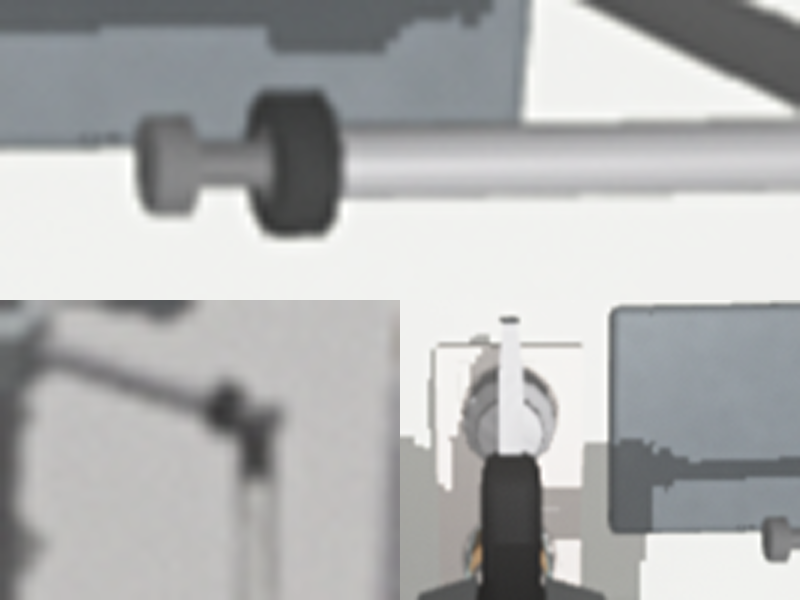

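In the wrist crop the head-front centre is at about px (362.2,219.9) and the collar front at (380.5,219). I need a second wrist view from 90 mm further along -y to get the pin's y and z by stereo.

```bash
python3 -c "
from h import *;import pickle;pickle.dump(cam('wrist'),open('c2.pkl','wb'))"
python3 -m pendant '[[[1,-1,0,0,0],[1,-2,0,0,0],[1,-2,0,0,0],[1,-2,0,0,0],[1,-1,0,0,0],[1,-1,0,0,0],[1,0,0,0,0],[1,0,0,0,0]]]'
python3 - <<'E'
from h import *
import pickle
c=cam('wrist');W=get("wrist");cv2.imwrite("pics/w3.png",W);pickle.dump(c,open('c3.pkl','wb'))
print(read_state()['tool_pos'])
p=proj(c,(472,-142,165));print(p);u,v=int(p[0]),int(p[1])
x0,y0=u-30,v-30;print(x0,y0)
C=lambda I,x,y:cv2.resize(I[y:y+45,x:x+60],(800,600),interpolation=cv2.INTER_CUBIC)
im=cv2.resize(W[y0:y0+60,x0:x0+80],(800,600),interpolation=cv2.INTER_CUBIC)
cv2.imwrite("pics/m4.png",im)
E
```

```text
time_s: 9.9
tool_pos: [410.1, -232.2, 221.8]
orientation: [-2.264, -2.177, -0.001]
force: [0.1, -0.7, -2.5]
width: 9.5
gripper_force: 45.0
[ 410.06502776 -231.93469627  221.9029105 ]
[365.37053881  85.79046821]
335 55
```

View pics/m4.png

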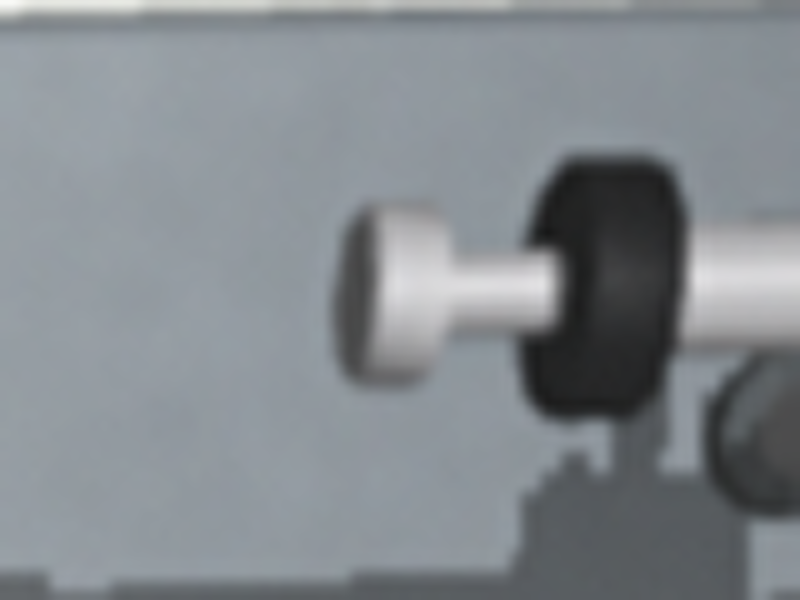

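The head-front face centre is at about (370.8,84.4) and the collar front at (389.5,83.5). Next I triangulate.

```bash
python3 - <<'E'
from h import *
import pickle
a=pickle.load(open('c2.pkl','rb'));b=pickle.load(open('c3.pkl','rb'))
def tri(*obs):
    A=np.zeros((3,3));v=np.zeros(3)
    for c,uv in obs:
        o,d=ray(c,uv);M=np.eye(3)-np.outer(d,d);A+=M;v+=M@o
    return np.linalg.solve(A,v)
h=tri((a,(362.5,219.7)),(b,(370.8,84.4)));k=tri((a,(379.7,219.3)),(b,(389.5,83.5)))
print(h,k,k-h); s=cam("side");print("side check",proj(s,h),proj(s,k), "top",proj(cam("top"),h))
W=cv2.imread("pics/w3.png")
R=cv2.Rodrigues(read_state()['orientation'])[0];print(R.round(3))
# held grip: project expected corners of far grip end & foot in wrist view for check
tp=read_state()['tool_pos']
for off in ((32,6),):
  pass
g=tp+R@np.array([-20,0,-6.]);ax=R[:,0]
print("grip top ends exp",[proj(b,g+ax*q+[0,0,9]).round(1) for q in (52,-52)],"sheet end bottom",proj(b,g+ax*60+[0,0,-108]))
E
```

```text
[ 474.98412803 -141.5213399   167.49934863] [ 486.75923975 -141.49860365  168.08019227] [11.77511172  0.02273625  0.58084364]
side check [341.50998532 201.42801769] [337.79586133 200.13793818] top [287.25116883 264.95336813]
[[ 0.039  0.999 -0.   ]
 [ 0.999 -0.039  0.001]
 [ 0.001 -0.    -1.   ]]
grip top ends exp [array([274. , 203.5]), array([274.4, 385.5])] sheet end bottom [275.14425229 159.46671151]
```

```bash
python3 - <<'E'
from h import *
import pickle
b=cam('wrist');W=cv2.imread("pics/w3.png")
s=read_state();R=cv2.Rodrigues(s['orientation'])[0];tp=s['tool_pos']
o=tp+R@np.array([-20,0,0.]);o[2]=tp[2]-116.9  # carrier origin
P=lambda y,z:proj(b,o+R[:,0]*y+[0,0,z]).round(1)
print("grip end top/bot",P(52,131),P(52,112),"sheet end top,bot",P(66,112),P(66,14),"foot end",P(60,14),P(60,0))
print("sheet 66 at z 131",P(66,131))
print("col",W[140:225:1,274:278].mean((1,2)).round().astype(int).tolist())
E
```

```text
grip end top/bot [274.  203.5] [274.3 195. ] sheet end top,bot [274.3 169. ] [275.2 152.2] foot end [275.2 159.6] [275.3 157.8]
sheet 66 at z 131 [274.  174.6]
col [242, 242, 242, 244, 243, 186, 126, 168, 226, 235, 233, 232, 232, 233, 233, 232, 232, 232, 233, 233, 234, 233, 232, 234, 233, 232, 232, 232, 232, 233, 233, 233, 232, 232, 232, 232, 232, 232, 232, 231, 231, 231, 231, 231, 230, 230, 230, 230, 230, 234, 228, 158, 80, 60, 62, 63, 64, 64, 65, 67, 67, 69, 71, 71, 72, 71, 70, 70, 69, 69, 68, 68, 67, 67, 67, 66, 66, 65, 64, 59, 55, 54, 54, 54, 53]
```

The views agree: the head front is at (475,-141.5,167.5), which is within the given ranges. The keyhole is about 1.6 mm to +y of the TCP and 48.9 mm below it. I'll move to just in front of the head.

```bash
python3 -m pendant '[[[1,1,0,0,0],[1,2,0,0.2,0],[1,2,0,0.3,0],[1,2,0,0,0],[1,1.5,1,0,0],[1,0.6,1.5,0,0],[1,0,1.2,0,0],[1,0,0.5,0,0],[1,0,0.3,0,0],[1,0,0,0,0]]]'
python3 -m pendant '[[[1,0,0,0,0],[1,0,0,0,0],[1,0,0,0,0]]]'; python3 -c "
from h import *
print([ (read_state()['tool_pos'].round(2),read_state()['force'].round(2))])"
```

```text
time_s: 10.95
tool_pos: [459.0, -144.0, 216.7]
orientation: [-2.264, -2.177, 0.001]
force: [-0.1, -0.6, -3.0]
width: 10.1
gripper_force: 45.0
time_s: 11.25
tool_pos: [458.4, -143.6, 217.0]
orientation: [-2.265, -2.177, 0.0]
force: [-1.1, 0.1, -2.6]
width: 9.5
gripper_force: 45.0
[(array([ 458.36, -143.6 ,  216.98]), array([-1.09,  0.06, -2.58]))]
```

```bash
python3 -m pendant '[[[1,0.05,0.5,0.03,0],[1,0,0.4,0,0],[1,0,0.2,0,0],[1,0,0.1,0,0],[1,0,0,0,0],[1,0,0,0,0]]]'
python3 -m pendant '[[[1,0,0.1,0,0],[1,0,0,0,0],[1,0,0,0,0]]]'
python3 -m pendant '[[[1,0,0.1,0,0],[1,0,0,0,0],[1,0,0,0,0]]]'
python3 -m pendant '[[[1,0,0.1,0,0],[1,0,0,0,0],[1,0,0,0,0]]]'
```

```text
time_s: 11.85
tool_pos: [470.6, -143.3, 216.6]
orientation: [-2.264, -2.178, 0.0]
force: [0.1, -0.2, -2.9]
width: 9.8
gripper_force: 45.0
time_s: 12.15
tool_pos: [471.7, -143.4, 216.7]
orientation: [2.264, 2.178, -0.0]
force: [0.6, -0.4, -2.2]
width: 10.0
gripper_force: 45.0
time_s: 12.45
tool_pos: [472.7, -143.5, 216.6]
orientation: [2.264, 2.178, -0.0]
force: [-0.5, 0.0, -2.6]
width: 9.3
gripper_force: 45.0
time_s: 12.75
tool_pos: [473.7, -143.5, 216.6]
orientation: [2.264, 2.178, -0.0]
force: [0.2, -0.4, -2.9]
width: 9.7
gripper_force: 45.0
```

```bash
for i in 1; do :; done
python3 -m pendant '[[[1,0,0.1,0,0],[1,0,0,0,0],[1,0,0,0,0]]]'
python3 -m pendant '[[[1,0,0.1,0,0],[1,0,0,0,0],[1,0,0,0,0]]]'
python3 -m pendant '[[[1,0,0.1,0,0],[1,0,0,0,0],[1,0,0,0,0]]]'
```

```text
time_s: 13.05
tool_pos: [474.8, -143.5, 216.6]
orientation: [2.264, 2.178, -0.0]
force: [0.6, 0.5, -2.4]
width: 9.8
gripper_force: 45.0
time_s: 13.35
tool_pos: [475.8, -143.6, 216.7]
orientation: [2.264, 2.178, -0.0]
force: [0.0, -0.7, -2.2]
width: 9.9
gripper_force: 45.0
time_s: 13.65
tool_pos: [476.7, -143.6, 216.6]
orientation: [-2.264, -2.178, 0.0]
force: [0.1, -0.6, -2.8]
width: 9.6
gripper_force: 45.0
```

No contact yet, 3 mm past where the head front should be, so the head seems to be in the opening. I'll go on gently toward the collar.

```bash

python3 -m pendant '[[[1,0,0.1,0,0],[1,0,0,0,0],[1,0,0.1,0,0],[1,0,0,0,0]]]'
python3 -m pendant '[[[1,0,0.1,0,0],[1,0,0,0,0],[1,0,0.1,0,0],[1,0,0,0,0]]]'
python3 -m pendant '[[[1,0,0.1,0,0],[1,0,0,0,0],[1,0,0.1,0,0],[1,0,0,0,0]]]'
```

```text
time_s: 14.05
tool_pos: [478.9, -143.7, 216.7]
orientation: [2.264, 2.178, 0.0]
force: [0.1, -0.1, -3.0]
width: 9.8
gripper_force: 45.0
time_s: 14.45
tool_pos: [480.9, -143.8, 216.7]
orientation: [2.264, 2.178, 0.0]
force: [-0.2, 0.4, -2.7]
width: 9.3
gripper_force: 45.0
time_s: 14.85
tool_pos: [482.9, -143.9, 216.7]
orientation: [2.264, 2.178, 0.0]
force: [-0.4, 0.5, -3.0]
width: 9.4
gripper_force: 45.0
```

```bash

python3 -m pendant '[[[1,0,0.1,0,0],[1,0,0,0,0],[1,0,0,0,0]]]'
python3 -m pendant '[[[1,0,0.1,0,0],[1,0,0,0,0],[1,0,0,0,0]]]'
python3 -m pendant '[[[1,0,0.05,0,0],[1,0,0,0,0],[1,0,0,0,0]]]'
```

```text
time_s: 15.15
tool_pos: [483.7, -143.9, 216.6]
orientation: [-2.264, -2.178, 0.0]
force: [-0.1, 1.2, -2.2]
width: 9.5
gripper_force: 45.0
time_s: 15.45
tool_pos: [484.0, -143.9, 216.5]
orientation: [-2.263, -2.177, 0.002]
force: [-2.1, 0.1, -2.0]
width: 9.7
gripper_force: 45.0
time_s: 15.75
tool_pos: [484.3, -143.9, 216.5]
orientation: [-2.263, -2.177, 0.002]
force: [-4.3, 0.4, -1.4]
width: 9.9
gripper_force: 45.0
```

The sheet met the collar at TCP x≈484, as predicted. I'll back off about 2 mm and lower.

```bash

python3 -m pendant '[[[1,0,-0.2,0,0],[1,0,0,0,0],[1,0,0,0.2,0],[1,0,0,0.2,0],[1,0,0,0,0],[1,0,0,0,0]]]'
python3 -m pendant '[[[1,0,0,0.2,0],[1,0,0,0.2,0],[1,0,0,0,0],[1,0,0,0,0]]]'
python3 -m pendant '[[[1,0,0,0.2,0],[1,0,0,0.2,0],[1,0,0,0,0],[1,0,0,0,0]]]'
```

```text
time_s: 16.35
tool_pos: [483.6, -143.9, 212.6]
orientation: [2.264, 2.177, 0.001]
force: [-0.4, -0.2, -3.3]
width: 9.5
gripper_force: 45.0
time_s: 16.75
tool_pos: [483.5, -143.9, 208.6]
orientation: [2.264, 2.177, 0.0]
force: [-0.4, 0.2, -2.9]
width: 9.9
gripper_force: 45.0
time_s: 17.15
tool_pos: [483.4, -143.9, 204.6]
orientation: [2.264, 2.177, 0.0]
force: [0.2, -0.5, -2.0]
width: 9.6
gripper_force: 45.0
```

```bash

python3 -m pendant '[[[1,0,0,0.2,0],[1,0,0,0.2,0],[1,0,0,0,0],[1,0,0,0,0]]]'
python3 -m pendant '[[[1,0,0,0.2,0],[1,0,0,0,0],[1,0,0,0,0]]]'
python3 -m pendant '[[[1,0,0,0.1,0],[1,0,0,0,0],[1,0,0,0,0]]]'
python3 -m pendant '[[[1,0,0,0.1,0],[1,0,0,0,0],[1,0,0,0,0]]]'
```

```text
time_s: 17.55
tool_pos: [483.2, -143.9, 200.6]
orientation: [2.264, 2.178, -0.0]
force: [-0.2, 0.4, -2.2]
width: 9.7
gripper_force: 45.0
time_s: 17.85
tool_pos: [483.2, -143.9, 198.6]
orientation: [2.264, 2.178, -0.0]
force: [0.1, 0.1, -3.6]
width: 9.5
gripper_force: 45.0
time_s: 18.15
tool_pos: [483.2, -143.9, 197.6]
orientation: [2.264, 2.178, -0.0]
force: [0.0, 0.5, -3.3]
width: 9.7
gripper_force: 45.0
time_s: 18.45
tool_pos: [483.2, -143.9, 196.6]
orientation: [-2.264, -2.178, 0.0]
force: [0.1, 0.1, -3.2]
width: 10.0
gripper_force: 45.0
```

```bash

python3 -m pendant '[[[1,0,0,0.05,0],[1,0,0,0,0],[1,0,0,0,0]]]'
python3 -m pendant '[[[1,0,0,0.05,0],[1,0,0,0,0],[1,0,0,0,0]]]'
python3 -m pendant '[[[1,0,0,0.05,0],[1,0,0,0,0],[1,0,0,0,0]]]'
```

```text
time_s: 18.75
tool_pos: [483.2, -143.9, 196.2]
orientation: [2.264, 2.178, -0.0]
force: [0.6, 1.0, -3.0]
width: 9.5
gripper_force: 45.0
time_s: 19.05
tool_pos: [483.2, -143.9, 195.6]
orientation: [2.264, 2.178, -0.0]
force: [0.8, 0.8, -2.9]
width: 9.6
gripper_force: 45.0
time_s: 19.35
tool_pos: [483.3, -143.9, 195.2]
orientation: [2.264, 2.178, -0.0]
force: [-0.3, 0.9, -2.6]
width: 9.8
gripper_force: 45.0
```

```bash

python3 -m pendant '[[[1,0,0,0.05,0],[1,0,0,0,0],[1,0,0,0,0]]]'
python3 -m pendant '[[[1,0,0,0.05,0],[1,0,0,0,0],[1,0,0,0,0]]]'
```

```text
time_s: 19.65
tool_pos: [483.3, -143.9, 194.9]
orientation: [2.264, 2.177, 0.0]
force: [-0.1, 0.5, 0.2]
width: 9.3
gripper_force: 45.0
time_s: 19.95
tool_pos: [483.3, -143.9, 194.4]
orientation: [2.264, 2.177, 0.0]
force: [-0.2, 0.8, 2.2]
width: 10.1
gripper_force: 45.0
```

The slot rests on the neck. I'll ease off 0.5 mm, lower the grip force, then open.

```bash

python3 -m pendant '[[[1,0,0,-0.05,0],[1,0,0,0,0],[1,0,0,0,0]]]' 5
python3 -m pendant '[[[0.85,0,0,0,0],[0.8,0,0,0,0],[0.75,0,0,0,0],[0.7,0,0,0,0],[0.7,0,0,0,0],[0.7,0,0,0,0],[0.7,0,0,0,0]]]'
python3 - <<'E'
from h import *
S=get("side");W=get("wrist");im=np.zeros((600,800,3),'uint8');f=cv2.INTER_CUBIC
im[:400,:400]=cv2.resize(S[170:250,290:370],(400,400),interpolation=f)
im[:420,400:]=cv2.resize(W[120:330,180:380],(400,420),interpolation=f)
cv2.imwrite("pics/m5.png",im)
E
```

```text
time_s: 20.25
tool_pos: [483.0, -143.9, 194.6]
orientation: [-2.264, -2.178, 0.001]
force: [-1.7, 0.1, 1.7]
width: 10.2
gripper_force: 5.0
time_s: 20.95
tool_pos: [483.2, -143.9, 194.7]
orientation: [2.264, 2.178, -0.0]
force: [0.7, -0.1, 0.1]
width: 27.8
gripper_force: 0.0
```

View pics/m5.png

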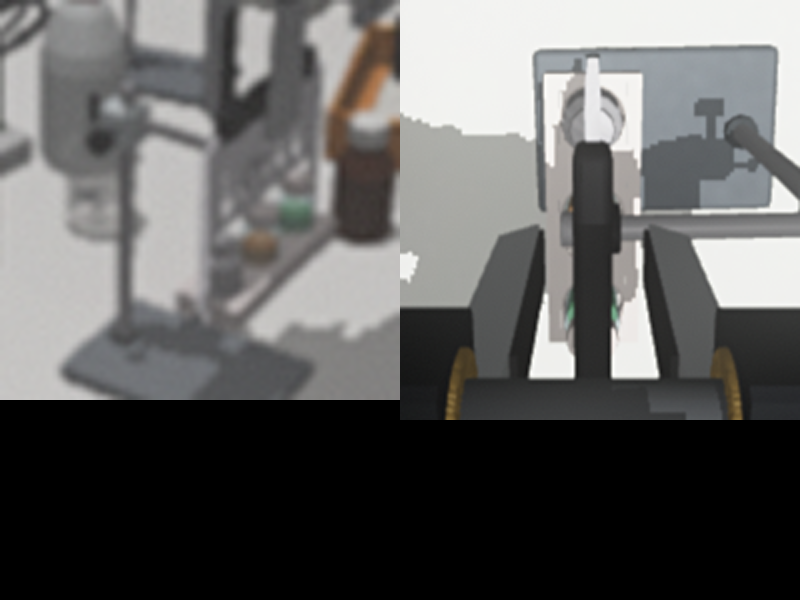

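The carrier hangs between the open fingers, and its load is in the sockets. I'll retract straight up, let it settle and check.

```bash

python3 -m pendant '[[[0.7,0,0,-0.5,0],[0.7,0,0,-1,0],[0.7,0,0,-2,0],[0.7,0,0,-3,0],[0.7,0,0,-3,0],[0.7,0,0,-3,0],[0.7,0,0,-1.5,0],[0.7,0,0,0,0],[0.7,0,0,0,0],[0.7,0,0,0,0]]]'
python3 -m pendant '[[[0.7,0,0,0,0],[0.7,0,0,0,0],[0.7,0,0,0,0],[0.7,0,0,0,0],[0.7,0,0,0,0],[0.7,0,0,0,0],[0.7,0,0,0,0],[0.7,0,0,0,0],[0.7,0,0,0,0],[0.7,0,0,0,0]]]'
python3 - <<'E'
from h import *
S=get("side");W=get("wrist");im=np.zeros((600,800,3),'uint8');f=cv2.INTER_CUBIC
im[:400,:400]=cv2.resize(S[170:250,290:370],(400,400),interpolation=f)
im[:420,400:]=cv2.resize(W[120:330,180:380],(400,420),interpolation=f)
cv2.imwrite("pics/m6.png",im)
E
```

```text
time_s: 22.05
tool_pos: [482.6, -143.6, 333.6]
orientation: [-2.263, -2.176, 0.001]
force: [0.2, -0.4, -0.1]
width: 28.0
gripper_force: 0.0
time_s: 23.05
tool_pos: [483.2, -143.9, 334.7]
orientation: [2.264, 2.178, -0.0]
force: [0.6, 0.8, 0.2]
width: 27.8
gripper_force: 0.0
```

View pics/m6.png

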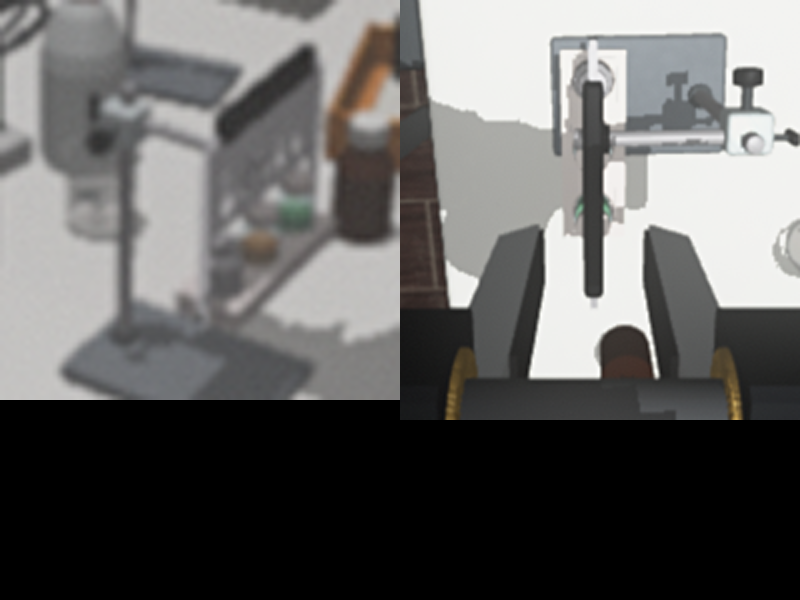

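The carrier hangs on the pin with its load in place. One quick level check from the side view, using the grip's top-edge ends at about (334,195) and (352.4,179.5).

```bash
python3 - <<'E'
from h import *
s=cam("side");o=np.array([482.4,-162.3,209.6]);a=np.array([.039,.999,0]);z=np.array([0,0,1.])
for t in (-4.5,0,4.5):
    r=np.radians(t);v=a*np.cos(r)+z*np.sin(r);p,q=proj(s,o+52*v),proj(s,o-52*v);print(t,p.round(1),q.round(1),np.degrees(np.arctan2(*(q-p)[::-1])).round(1))
im=cv2.cvtColor(get("side")[175:205,328:358],cv2.COLOR_BGR2GRAY)
m=(im<75).astype('uint8');c=max(cv2.findContours(m,0,2)[0],key=cv2.contourArea)
print(cv2.minAreaRect(c),cv2.fitLine(c,2,0,.01,.01)[:2].ravel(),(cv2.boxPoints(cv2.minAreaRect(c))+[328,175]).round(1).tolist())
E
```

```text
-4.5 [333.7 193.3] [352.4 176.3] -42.3
0 [333.8 192. ] [352.3 177.6] -37.9
4.5 [333.9 190.7] [352.2 178.9] -32.7
((14.581968307495117, 13.59836196899414), (4.737365245819092, 23.94289779663086), 50.19443130493164) [ 0.739209  -0.6734761] [[331.9, 194.4], [350.3, 179.1], [353.3, 182.8], [334.9, 198.1]]
```

```bash
python3 - <<'E'
from h import *
s=cam("side")
def meas(img,x,y,w,h):
    im=cv2.cvtColor(img[y:y+h,x:x+w],cv2.COLOR_BGR2GRAY);out=[]
    for th in (65,75,85):
        m=(im<th).astype('uint8');c=max(cv2.findContours(m,0,2)[0],key=cv2.contourArea)
        b=cv2.boxPoints(cv2.minAreaRect(c));e=max([b[1]-b[0],b[2]-b[1]],key=np.linalg.norm)
        l=cv2.fitLine(np.argwhere(m)[:,::-1].astype('float32'),2,0,.01,.01).ravel()
        out.append((round(np.degrees(np.arctan(e[1]/e[0])),1),round(np.degrees(np.arctan(l[1]/l[0])),1)))
    return out
def exp(o,a): p,q=proj(s,o+52*a),proj(s,o-52*a);d=q-p;return p.round(1),q.round(1),np.degrees(np.arctan(d[1]/d[0])).round(1)
I0=cv2.imread("pics/side0.png")
print("start",exp(np.array([446,231.6,122]),np.array([.167,.986,0])),meas(I0,250,278,45,35))
a=np.array([.039,.999,0]);o=np.array([482.4,-162.3,201.])
print("now",exp(o,a),meas(get("side"),328,175,30,30))
E
```

```text
start (array([256.4, 306.4]), array([289.6, 282.6]), np.float64(-35.6)) [(np.float32(-35.5), np.float32(-35.2)), (np.float32(-5.4), np.float32(-13.6)), (np.float32(-4.8), np.float32(-13.5))]
now (array([333.7, 194.8]), array([352.2, 180.2]), np.float64(-38.1)) [(np.float32(-39.8), np.float32(-40.7)), (np.float32(-39.1), np.float32(-38.8)), (np.float32(-39.8), np.float32(-22.7))]
```

The tilt is about 1.5°, within the limit of 4.5°. I'll hand it in.

```bash
python3 -c "
from station import ctrl
print(ctrl.sign_off())"
```

```text
the job is handed in; nothing more can be done
None
```

The carrier hangs on the stand's pin by the keyhole 20 mm toward the ballast, released and about 1.5° off level by the side camera, with its load in the sockets; I handed the job in at about 23 s and got no verdict back.

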